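Clear down the waxing station: pot off the burner, scraper home in its slot

TASK

Waxing is finished, so clear down the station. First lift the lidded wax pot off the burner ring by its bail and set it down gently on the cork trivet, upright and with its whole foot on the cork; then, with the pot out of the way, take the long scraper off its drip rest and slide it blade-down into the empty long slot of the tool block until its wooden back sits fully home on the block. Do not tip the pot, and leave the other things where they are.

Things in the scene. Friction and masses are not known exactly. Their poses are not given: they have to be found in the camera images.
- station: Waxing station, fixed, dark wood: base 190 x 240 x 16 mm (x -105..85, y -120..120; origin on the table, z up). On it a burner ring and, behind it (+x), an upright tool block x 21..71, y -108..113 mm, top 80 mm above the table, with two slots in line along y at x = 46: the long one empty (y = -35), the short one (y = 78) filled by a short scraper whose handle rises 36 mm over the block, y 53..103.
- slot (a point): Centre of the mouth of the empty long slot, level with the block's top (80 mm above the table). The slot is 6 mm wide (station x), 104 mm long (station y), 64 mm deep; its long edges have a 45 degree lead-in bevel that makes the mouth 16 mm wide, its ends have none. Axes as station.
- ring_seat (a point): Centre of the burner ring's top, 64 mm above the table, on which the pot starts. Ring 90 mm across; three thin prongs round the pot's foot rise 10 mm above it. Its centre is 76 mm from the slot's line.
- pot: Lidded steel wax pot, loose, about 0.35 kg: 77 mm across (81 at the rim, 93 over the bail), foot 68 mm across, lid knob up to 89 mm. Origin at the centre of its underside, z up. A stiff wire bail that does not swing stands in its y-z plane with a round wooden grip on top, 18 mm thick, 54 mm long along y, centre 129 mm above the underside.
- pot_grip (a point): Centre of the wooden grip of the pot's bail; the grip lies along the pot's y. Pinch it across x, from above.
- trivet: Round cork trivet, 140 mm across, 8 mm thick, fixed on the table; origin at the centre of its underside.
- trivet_top (a point): Centre of the trivet's top, 8 mm above the table: where the pot is to stand.
- drip_rest: Drip rest, fixed: dark steel tray 70 x 150 x 12 mm with two dark wooden posts at y = +-59.5 mm (13 mm thick along y, 48 mm along x). Each post has a square notch 32 mm wide and 16 mm deep, open at the top, its floor 80 mm above the table. Origin at the centre of its underside, z up.
- scraper: Long scraper, loose, about 0.22 kg: wooden back 26 mm thick (x), 140 long (y), 36 high (z 0..36), flat steel blade 3 mm thick, 98 wide (y), reaching down to z = -60, thinner in its last 6 mm. Origin at the centre of the back's underside. Starts upright, the ends of the back in the drip rest's notches, the blade hanging between the posts. May go into the slot either way round.
- scraper_grip (a point): On the scraper's middle line, 24 mm above the underside of its back: pinch the back here across x, from above; fingertips that reach no more than 22 mm below this point stay clear of the block's top when the scraper is home.
- sanding_block: Bystander: sanding block 45 x 72 x 26 mm, loose; origin at the centre of its underside. Stands behind the trivet.
- candle_ball: Bystander: ball-shaped wooden candle holder 68 mm across, 61 mm high, loose; origin at the centre of its underside. Stands behind the trivet.
- paint_jar: Bystander: small paint jar with white cap, 38 mm across, 48 mm high, loose; origin at the centre of its underside. Stands behind the drip rest.
- small_pot: Bystander: small open wooden cup 76 mm across, 30 mm high, loose; origin at the centre of its underside. Stands behind the drip rest.
- spare_tealight: Bystander: white tealight 39 mm across, 16 mm high, loose, on the station's base beside the burner ring; origin at the centre of its underside.

How it is judged:
By the outcome, as a careful person would: the job done as asked, in the order asked, and still so for the second after the job is handed in, with the robot touching nothing.
It also fails if it takes over 61 s, if anything falls off the work surface, if the arm or the gripper's body presses on something with over 40 N, if the wrist force passes 120 N, or if a joint passes its speed limit or range.

ROBOT

A 6-joint arm with a two-finger parallel gripper is mounted at the origin on a cart in front of the work surface, level with it; the furniture and walls round the work are solid. World frame = base frame: x ahead of the robot, y to its left, z up, the work surface at z = 0. Lengths are in mm, angles in rad, forces in N, time in s.
With the tool pointing down it reaches from about 350 to 875 mm from the base axis. Payload 4.2 kg.
Tool frame: the origin (TCP) lies between the finger pads; the fingertips stand 14 mm ahead of it and the grasp point (between the pads) lies 5 mm behind it; z points along the fingers, y is the line along which they close (so a half turn about z gives the same grasp; the last joint's range is limited). The gripper opens to 85 mm and grips with 20 to 120 N. Pads are 22 mm wide; open, the fingers measure 114 mm over their backs; the gripper's body (76 mm by 85 mm) begins 54 mm behind the grasp point. The pads swing forward as they close: fully open they stand 13 mm farther back than shut.
Start: joints at [-0.967, 0.385, 0.008, 0, -1.194, -0.259], TCP at [211.27, -588.187, 224.412] pointing down, gripper open.
Joint ranges: [-3.14, 3.14], [-1.21, 2.06], [-1.07, 1.41], [-3.16, 2.05], [-2.99, -0.16], [-3.1, 3.1]. Speed limits (rad/s): [2.79, 2.79, 3.14, 3.14, 3.14, 3.14].

INTERFACE

Orientations are given as a unit quaternion [x, y, z, w].
In Python, from bench import * gives the robot as it stands.
- The arm moves only by the tool carry_out, never from a script. Its argument "motion" is a list of rows, each a list of 7 numbers: the turn, a rotation vector about the tool's x, y, z in rad, then the shift along the tool's x, y, z in mm, then the opening, from -1 (shut) to 1 (fully open), so that 0 is half open. A call has 1 to 5 rows; each row is the pose to reach, as a shift and turn from the pose commanded when the call began, along the tool's axes at that moment; what a row does not reach only later rows make up. A row lasts 1/8 s, in which the tool goes at most 62.5 mm and 10.7 degrees, less where a joint would pass 70% of its speed; a pose out of reach is approached as far as the arm can. A call with a gripper value outside its range is refused whole. The fingers move at their own pace and stop on an object; the grip force is fixed at half the most. Time passes only in rows, so rows that repeat a pose let the fingers close. It gives the time, the measured TCP pose, the force, the opening and the grip force at its end, in the units of the state.
- read_state(): the state, without advancing time (a new reading comes with each control period).
- get_image(name): name is "side" or "top"; returns a dict with "color" (400x640x3 uint8, blue, green, red), "mtx" (3x3 intrinsics, pixels), "k1" (the pictures are not rectified: a ray, as slopes to the right and down, at radius r is drawn at 1 + k1 r^2 times it, then the intrinsics apply), "position" and "orientation" of the camera in the world. Camera axes: x right, y down, z forward; pixel columns grow to the right and rows downward; lengths in mm; the calibration is good to about 2 mm. A picture is of the moment at which its call begins. There is no depth.
- job_done(): hands the job in; it is judged then, once.
The state is a dict: "clock": time; "joints": joint angles; "joint_vel": joint speeds; "joint_efforts": joint torques, N m; "position": TCP position; "ee_rot": TCP orientation; "contact_force": force on the tool from outside, world axes, zero at the start; "wrist_torque": the same for the moment, N m; "gripper_width": finger opening in mm; "grasp_force": force on a finger pad.
Only numpy, scipy, OpenCV 4.12 (cv2) and the standard library are available. Lean on these libraries where they do the work, as an engineer would, in place of code of your own. Each camera call takes 0.05 s, during which the arm holds its last target. There are 200 camera calls.

## Working session

There is one attempt and no reset: what is moved stays moved. The work goes in short steps, Python scripts to look and compute and a tool call to move; the robot and the scene stay as the last step left them, time stands still between calls to the robot, and variables do not carry over. Pictures are saved under pics/ and viewed, at most 10 in all, crops included, and the job is handed in when it is done.

Besides the shell and the picture viewer there is one more tool, called after ">>>" as a command line: name --pt "numbers of a row" for each row, then --argument value for the rest. carry_out: Moves the arm, as the interface text tells. Its arguments: {"type":"object","properties":{"motion":{"type":"array"}},"required":["motion"]}

```bash
mkdir -p pics; ls; python3 - <<'E'
from bench import *
import cv2
s=read_state();print(s)
for n in ("top","side"):
    d=get_image(n);cv2.imwrite(f"pics/{n}0.png",d["color"]);print(n,d["mtx"],d["k1"],d["position"],d["orientation"])
E
```

```text
pics
{'clock': 0.0, 'joints': array([-9.67417962e-01,  3.85517037e-01,  6.65051494e-03, -4.95527231e-04,
       -1.19399398e+00, -2.58607683e-01]), 'joint_vel': array([ 0.00181652, -0.00178019,  0.00063205, -0.00048786, -0.00176595,
       -0.00054684]), 'joint_efforts': array([ 9.40883037e-04, -3.92291164e+01,  1.88401204e+01,  4.18608829e+00,
       -4.60789364e-03,  1.29660225e-05]), 'position': array([ 211.06233429, -587.65792261,  223.35562713]), 'ee_rot': array([-1.71442677e-01,  9.85193529e-01,  1.03391171e-03, -2.21949862e-04]), 'contact_force': array([-0.21865796,  0.43562364, -0.51988673]), 'wrist_torque': array([-0.02403014, -0.00520177,  0.00457134]), 'grasp_force': 0.0, 'gripper_width': 85.08508416984012}
top [[437.32637929   0.         315.53491121]
 [  0.         437.32637929 193.49154694]
 [  0.           0.           1.        ]] -0.10894388366588123 [ 354.27721214  -61.50186771 1418.76489308] [ 0.71562958 -0.69523918  0.04136063 -0.05297246]
side [[458.84878757   0.         321.85955361]
 [  0.         458.84878757 191.78701849]
 [  0.           0.           1.        ]] -0.08457653146888916 [  -45.19745429 -1129.35456678   834.95363759] [ 0.84453976 -0.19949828  0.12556623 -0.48081822]
```

View pics/top0.png

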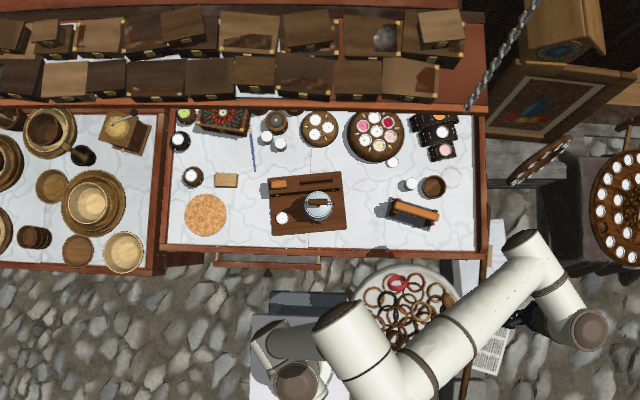

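View pics/side0.png

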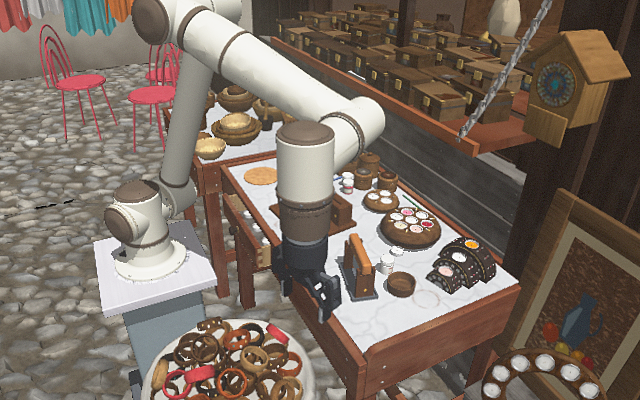

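The top view shows the trivet at (205,215), station (307,204), pot (318,206), tealight (281,218), scraper on rest (413,212) and short scraper (279,184). In the side view the arm hides the station. I'll zoom in.

```bash
cat > h.py <<'E'
from bench import *
import cv2, numpy as np
from scipy.spatial.transform import Rotation as R
def ray(d,px):
    k=np.array([d["k1"],0,0,0,0.])
    u=cv2.undistortPoints(np.array([[px]],float),d["mtx"],k,None,None)[0,0]
    return R.from_quat(d["orientation"]).apply([u[0],u[1],1.])
def at(d,px,z):
    v=ray(d,px);p=np.array(d["position"]);return p+v*(z-p[2])/v[2]
def proj(d,P):
    r=R.from_quat(d["orientation"]).inv()
    q=cv2.projectPoints(r.apply(np.atleast_2d(P)-d["position"])[:,None],np.zeros(3),np.zeros(3),d["mtx"],np.array([d["k1"],0,0,0,0.]))[0][:,0]
    return q
def crop(d,x0,x1,y0,y1,s,f):
    cv2.imwrite(f,cv2.resize(d["color"][y0:y1,x0:x1],None,fx=s,fy=s,interpolation=cv2.INTER_CUBIC))
E
python3 - <<'E'
from h import *
d=get_image("top")
crop(d,262,452,165,240,4,"pics/t1.png")
c=d["color"].astype(int);m=(c[:,:,2]-c[:,:,0]>50).astype(np.uint8);m[:,:180]=0;m[:,232:]=0;m[:192]=0;m[240:]=0
n,l,st,ce=cv2.connectedComponentsWithStats(m);i=1+np.argmax(st[1:,4]);print(st[i],ce[i],at(d,ce[i],8))
x,y,w,h=st[i][:4]
print(at(d,(x,y+h/2),8),at(d,(x+w,y+h/2),8))
# scraper top colour
E
```

```text
[ 185  194   41   42 1370] [205.01313869 214.54963504] [463.86871868 323.79829375   8.        ]
[460.27290853 390.63007273   8.        ] [464.55955708 254.19042922   8.        ]
```

View pics/t1.png

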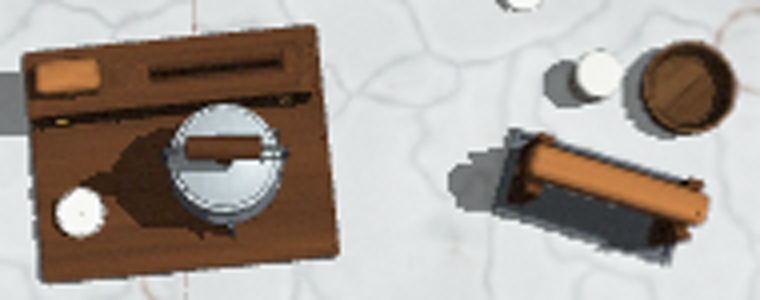

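The crop shows the station base corners at about (22,55), (317,25), (340,257) and (41,283). The slot runs (148,73)–(283,62), the grip bar (186,147)–(260,150), and the scraper back (527,160)–(706,207).

```bash
cat >> h.py <<'E'
from scipy.optimize import least_squares, minimize
def T(p,pts):  # p=x,y,yaw
    c,s=np.cos(p[2]),np.sin(p[2]);pts=np.atleast_2d(np.array(pts,float))
    return np.c_[p[0]+c*pts[:,0]-s*pts[:,1],p[1]+s*pts[:,0]+c*pts[:,1],pts[:,2]]
def fitpts(d,pts,px,p0):
    f=lambda p:(proj(d,T(p,pts))-px).ravel()
    r=least_squares(f,p0,x_scale=[10,10,.1]);return r.x,f(r.x).reshape(-1,2)
def box(x,y,z0,z1):
    return [(i*x/2,j*y/2,k) for i in(-1,1) for j in(-1,1) for k in(z0,z1)]
def fitmask(d,mask,pts,p0,S=8):
    # silhouette IoU of hull of pts vs binary mask
    ys,xs=np.nonzero(mask);o=np.array([xs.min()-5,ys.min()-5]);w,h=xs.max()+6-o[0],ys.max()+6-o[1]
    M=cv2.resize(mask[o[1]:o[1]+h,o[0]:o[0]+w].astype(np.float32),None,fx=S,fy=S,interpolation=cv2.INTER_LINEAR)
    def f(p):
        q=(proj(d,T(p,pts))-o+.5)*S-.5
        im=np.zeros(M.shape,np.float32);cv2.fillConvexPoly(im,np.round(cv2.convexHull(q.astype(np.float32))*16).astype(int),1,shift=4)
        return np.abs(im-M).sum()/M.sum()
    r=minimize(f,p0,method="Nelder-Mead",options=dict(initial_simplex=[np.array(p0)+v for v in([0,0,0],[8,0,0],[0,8,0],[0,0,.1])],xatol=1e-3,fatol=1e-6))
    return r.x,r.fun
E
python3 - <<'E'
from h import *
d=get_image("top")
un=lambda a:(np.array(a,float)+.5)/4-.5+np.array([262,165])
P=[(-105,120,16),(-105,-120,16),(85,120,16),(85,-120,16),(46,17,80),(46,-87,80)]
px=un([(41,283),(340,257),(22,55),(317,25),(148,73),(283,63)])
p,r=fitpts(d,P,px,[480,50,0.1]);print("station",p,r.round(1).tolist())
print("slot",T(p,[(46,-35,80)]))
hsv=cv2.cvtColor(d["color"],cv2.COLOR_BGR2HSV)
m=np.zeros(hsv.shape[:2],np.uint8);m[195:225,385:445]=(hsv[195:225,385:445,1]>120)&(hsv[195:225,385:445,2]>110)
n,l,st,ce=cv2.connectedComponentsWithStats(m);i=1+np.argmax(st[1:,4]);m=(l==i).astype(np.uint8);print(st[i])
p0=at(d,ce[i],100)
print("scr",fitmask(d,m,box(26,140,80,116),[p0[0],p0[1],-.25]))
# grip
a=hsv[190:216,300:340]
m=np.zeros(hsv.shape[:2],np.uint8);m[190:216,300:340]=(a[...,1]>110)
v=d["color"][190:225,298:340];
cv2.imwrite("pics/pot1.png",cv2.resize(v,None,fx=14,fy=14,interpolation=cv2.INTER_NEAREST))
E
```

```text
station [ 5.20374942e+02 -6.38369951e+00  1.22002866e-01] [[0.1, 0.4], [-0.1, 0.0], [0.2, -0.7], [-0.2, -0.1], [0.2, 0.5], [-0.2, -0.1]]
slot [[570.29253305 -35.52532048  80.        ]]
[395 201  44  20 351]
scr (array([ 4.88286334e+02, -3.42395070e+02, -2.42501537e-01]), np.float64(0.40781325101852417))
```

View pics/pot1.png

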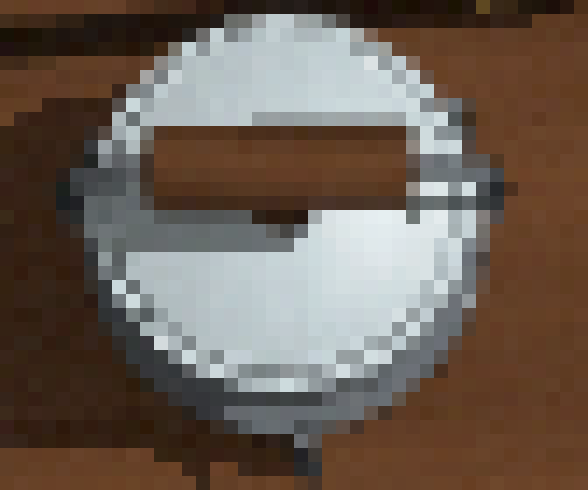

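```bash
python3 - <<'E'
from h import *
d=get_image("top")
hsv=cv2.cvtColor(d["color"],cv2.COLOR_BGR2HSV)
a=hsv[195:225,385:445]
m=np.zeros(hsv.shape[:2],np.uint8);m[195:225,385:445]=(a[...,1]>120)&(a[...,2]>100)
n,l,st,ce=cv2.connectedComponentsWithStats(m);i=1+np.argmax(st[1:,4]);m=(l==i).astype(np.uint8);print(st[i],ce[i])
p0=at(d,ce[i],105);print(p0,cv2.minAreaRect(np.argwhere(m)[:,::-1].astype(np.float32)))
best=min((fitmask(d,m,box(26,140,80,116),[p0[0],p0[1],t]) for t in(-.5,-.35,-.2,-.1)),key=lambda q:q[1]);print("scr",best)
c=at(d,(317.5,201.5),196);l=at(d,(308,201.5),196);r=at(d,(327,201.5),196);print("grip",c,l,r,np.linalg.norm(l-r),"yaw",np.arctan2(-(l-r)[0],(l-r)[1]))
v=d["color"][195:226,388:445]
q=(proj(d,T(best[0],box(26,140,80,116)))-[388,195]+.5)*14-.5
im=cv2.resize(v,None,fx=14,fy=14,interpolation=cv2.INTER_NEAREST)
cv2.polylines(im,[cv2.convexHull(q.astype(np.float32)).astype(int)],True,(0,255,0),1);cv2.imwrite("pics/s1.png",im)
E
```

```text
[395 201  44  20 360] [416.575 210.6  ]
[ 486.76662051 -344.21664274  105.        ] ((416.7075500488281, 209.77359008789062), (44.916900634765625, 10.164681434631348), 15.945394515991211)
scr (array([ 4.87574519e+02, -3.44585393e+02, -2.35635065e-01]), np.float64(0.3791425824165344))
grip [495.63018933 -45.12194626 196.        ] [494.87546243 -18.38486742 196.        ] [496.38215538 -71.84389348 196.        ] 53.480254212221396 yaw 0.028176611426424577
```

View pics/s1.png

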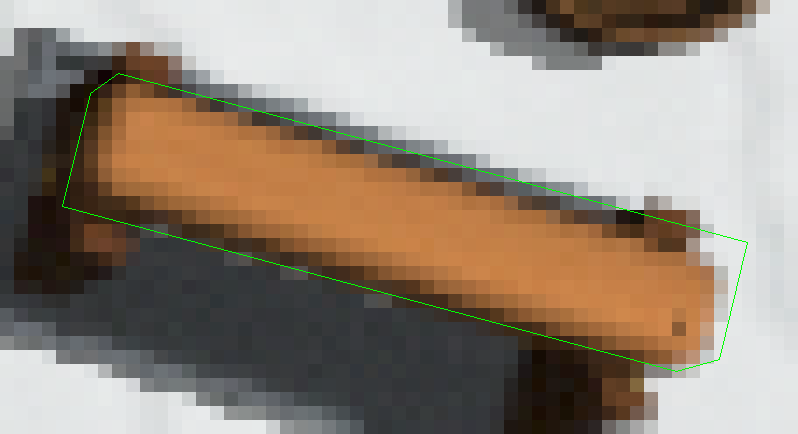

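Station and pot measurements agree: the grip comes out at (-29,-35) in the station frame, where (-30) was expected. Moving to above the pot.

```bash
cat >> h.py <<'E'
def go(x,y,z,ang):
    """shift/turn in tool axes to TCP x,y,z with tool y axis at world angle ang (deg), pointing down"""
    s=read_state();r=R.from_quat(s["ee_rot"]);a=np.radians(ang)
    yv=np.array([np.cos(a),np.sin(a),0]);zv=np.array([0,0,-1.]);t=R.from_matrix(np.c_[np.cross(yv,zv),yv,zv])
    print("t",round(s["clock"],2),"pos",np.round(s["position"],1),"w",round(s["gripper_width"],1),"F",np.round(s["contact_force"],1),"g",round(s["grasp_force"],1))
    print("turn",(r.inv()*t).as_rotvec().round(4),"shift",r.inv().apply(np.array([x,y,z])-s["position"]).round(1))
E
python3 -c "
from h import *
go(495.5,-45,300,181.6)"
```

```text
t 0.25 pos [ 211.2 -588.   223.9] w 85.3 F [-0.4  0.5  0.5] g 0.0
turn [ 9.000e-04  6.000e-04 -1.254e+00] shift [-451.1  415.   -75.7]
```

>>> carry_out --pt "0 0 -0.12 -40 35 -30 1" --pt "0 0 -0.25 -85 80 -60 1" --pt "0 0 -0.38 -125 115 -76 1" --pt "0 0 -0.5 -170 155 -76 1" --pt "0 0 -0.63 -210 195 -76 1"

```text
clock: 0.88
position: [343.7, -331.9, 300.8]
ee_rot: [-0.47, 0.883, -0.0, 0.0]
contact_force: [-0.7, 0.1, 0.3]
gripper_width: 85.3
grasp_force: 0.0
```

```bash
python3 -c "
from h import *
go(495.5,-45,300,181.6)"
```

```text
t 0.88 pos [ 343.7 -331.9  300.8] w 85.3 F [-0.7  0.1  0.3] g 0.0
turn [-0.0013  0.     -0.6196] shift [-322.8   34.     0.9]
```

>>> carry_out --pt "0 0 -0.12 -60 6 0 1" --pt "0 0 -0.25 -120 12 0 1" --pt "0 0 -0.38 -180 19 0 1" --pt "0 0 -0.5 -240 25 0 1" --pt "0 0 -0.62 -300 31 0 1"

```text
clock: 1.5
position: [486.2, -66.1, 300.7]
ee_rot: [0.717, -0.697, 0.0, -0.0]
contact_force: [0.3, -1.6, -0.1]
gripper_width: 85.3
grasp_force: 0.0
```

```bash
python3 - <<'E'
from h import *
d=get_image("side")
crop(d,215,415,140,290,4,"pics/side2.png")
go(495.5,-45,188,181.6)
p=[520.4,-6.4,.122]
for n,P in dict(slot=T(p,[(46,17,80),(46,-87,80)]),base=T(p,[(-105,-120,16),(85,-120,16)]),grip=[(495.6,-45.1,193)],scr=T([487.6,-344.6,-.24],[(0,-70,116),(0,70,116),(13,-70,116),(-13,-70,116)])).items(): print(n,((proj(d,P)-[215,140]+.5)*4-.5).round(0).tolist())
E
```

```text
t 1.55 pos [489.5 -61.6 300.1] w 85.0 F [2.5 2.4 0.8] g 0.0
turn [-0.0025  0.0014  0.0079] shift [-16.2  -6.3 112.1]
slot [[431.0, 202.0], [507.0, 259.0]]
base [[366.0, 410.0], [567.0, 332.0]]
grip [[391.0, 128.0]]
scr [[619.0, 503.0], [553.0, 373.0], [639.0, 500.0], [599.0, 506.0]]
```

View pics/side2.png

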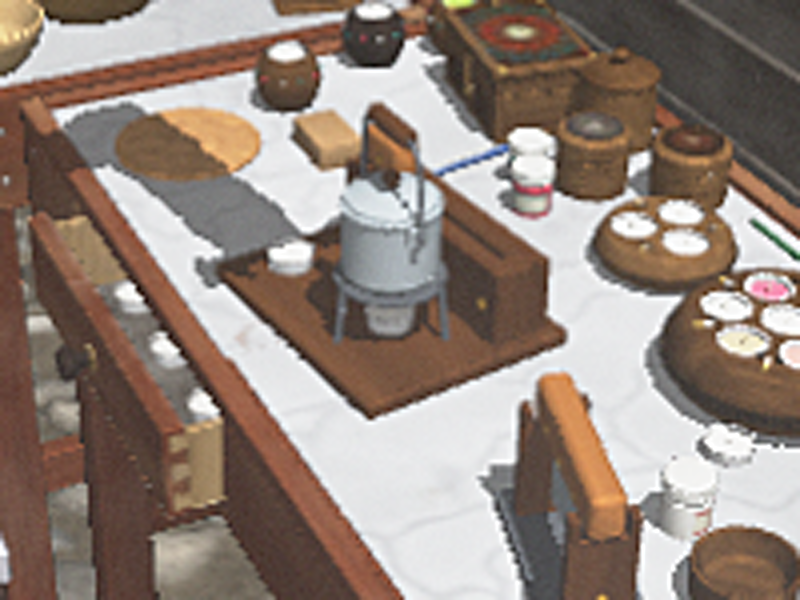

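Side view: grip at about (392,122) against a predicted (391,128), and base corner at (372,417) against (366,410). Both are within calibration error, so I'm descending onto the grip.

>>> carry_out --pt "0 0 0.008 -16 -6 0 0.2" --pt "0 0 0.008 -16 -6 40 0.2" --pt "0 0 0.008 -16 -6 80 0" --pt "0 0 0.008 -16 -6 110 0" --pt "0 0 0.008 -16 -6 112 0"

```text
clock: 2.17
position: [489.8, -52.2, 186.5]
ee_rot: [0.713, -0.702, -0.002, 0.002]
contact_force: [0.1, 0.4, -0.7]
gripper_width: 43.0
grasp_force: 0.0
```

>>> carry_out --pt "0 0 0 0 0 0 -0.4" --pt "0 0 0 0 0 0 -0.8" --pt "0 0 0 0 0 0 -1" --pt "0 0 0 0 0 0 -1" --pt "0 0 0 0 0 0 -1"

```text
clock: 2.8
position: [493.3, -51.8, 190.3]
ee_rot: [0.713, -0.701, 0.002, -0.002]
contact_force: [2.0, -0.6, 6.3]
gripper_width: 11.5
grasp_force: 54.3
```

```bash
python3 - <<'E'
from h import *
d=get_image("side")
crop(d,270,350,130,230,6,"pics/side3.png")
go(495.5,-45,188,181.6)
E
```

```text
t 2.85 pos [493.3 -51.8 190.3] w 11.3 F [ 2.7 -1.   6.8] g 54.3
turn [-0.0054 -0.0002 -0.0111] shift [-6.8 -2.3  2.3]
```

View pics/side3.png

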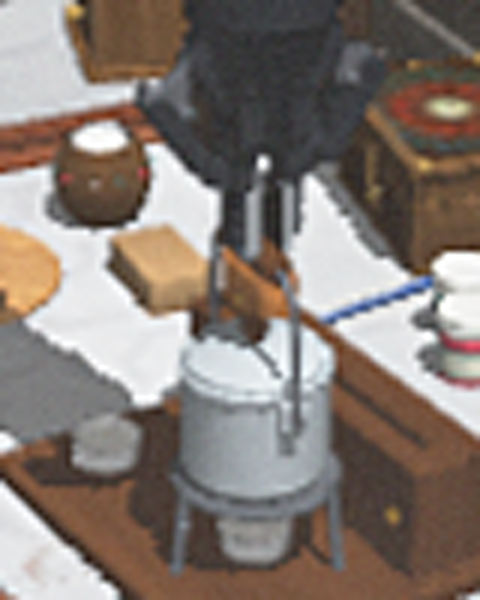

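The fingers straddle the grip near (260,255), but only 11.5 mm is held and the tool was pushed up about 4 mm, so they pinched its upper half, about 7 mm off centre along y. I'll reopen, recentre, go lower and re-grip.

>>> carry_out --pt "0 0 0 0 0 0 -0.2" --pt "0 0 0 0 0 0 0" --pt "0 0 -0.011 -7 -3 4 0" --pt "0 0 -0.011 -7 -3 8 0" --pt "0 0 -0.011 -7 -3 8 0"

```text
clock: 3.48
position: [493.7, -44.7, 179.6]
ee_rot: [0.717, -0.697, -0.001, 0.001]
contact_force: [-0.1, -0.1, -0.7]
gripper_width: 42.9
grasp_force: 0.0
```

```bash
python3 - <<'E'
from h import *
go(495.5,-45,182,181.6)
E
```

```text
t 3.48 pos [493.7 -44.7 179.6] w 42.9 F [-0.1 -0.1 -0.7] g 0.0
turn [ 0.0019 -0.0002 -0.0007] shift [ 0.3 -1.7 -2.4]
```

>>> carry_out --pt "0 0 0 0 -1.5 0 -0.4" --pt "0 0 0 0 -1.5 0 -0.8" --pt "0 0 0 0 -1.5 0 -1" --pt "0 0 0 0 -1.5 0 -1" --pt "0 0 0 0 -1.5 0 -1"

```text
clock: 4.1
position: [495.9, -44.8, 180.7]
ee_rot: [0.717, -0.697, 0.0, -0.0]
contact_force: [-0.8, 0.5, 3.0]
gripper_width: 15.6
grasp_force: 58.7
```

>>> carry_out --pt "0 0 0 0 0 0 -0.3" --pt "0 0 0 0 0 0 -0.2" --pt "0 0 0 0 0 3 -0.2" --pt "0 0 0 0 0 6 -0.2" --pt "0 0 0 0 0 6 -0.2"

```text
clock: 4.72
position: [495.5, -44.8, 174.0]
ee_rot: [0.717, -0.698, -0.0, 0.0]
contact_force: [-0.9, 0.4, -0.2]
gripper_width: 34.3
grasp_force: 0.0
```

>>> carry_out --pt "0 0 0 0 0 0 -0.4" --pt "0 0 0 0 0 0 -0.8" --pt "0 0 0 0 0 0 -1" --pt "0 0 0 0 0 0 -1" --pt "0 0 0 0 0 0 -1"

```text
clock: 5.35
position: [495.9, -44.8, 174.7]
ee_rot: [0.717, -0.697, 0.0, -0.0]
contact_force: [-0.8, 0.2, 2.9]
gripper_width: 15.9
grasp_force: 58.6
```

>>> carry_out --pt "0 0 0 0 0 -6 -1" --pt "0 0 0 0 0 -15 -1" --pt "0 0 0 0 0 -25 -1" --pt "0 0 0 0 0 -40 -1" --pt "0 0 0 0 0 -50 -1"

```text
clock: 5.98
position: [496.2, -44.7, 225.9]
ee_rot: [0.717, -0.697, 0.001, -0.001]
contact_force: [-0.6, -0.2, -4.1]
gripper_width: 15.9
grasp_force: 58.8
```

```bash
python3 - <<'E'
from h import *
d=get_image("side")
crop(d,270,350,110,210,6,"pics/side4.png")
go(463.9,323.8,235,181.6)
E
```

```text
t 6.03 pos [496.9 -44.8 227.1] w 15.9 F [ 1.3  0.5 -3. ] g 58.8
turn [-0.0042  0.0001 -0.0006] shift [-369.3   22.9   -7.9]
```

View pics/side4.png

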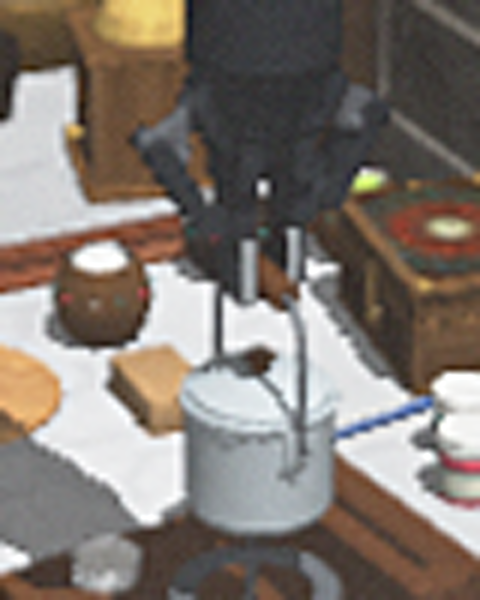

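The pot hangs upright, clear of the ring. Carrying it to the trivet with a gentle ramp.

>>> carry_out --pt "0 0 0 -6 0 -8 -1" --pt "0 0 0 -20 1 -16 -1" --pt "0 0 0 -45 2 -20 -1" --pt "0 0 0 -75 5 -20 -1" --pt "0 0 0 -108 7 -20 -1"

```text
clock: 6.65
position: [485.4, 64.6, 244.7]
ee_rot: [0.717, -0.697, -0.0, -0.0]
contact_force: [0.0, -0.5, -4.4]
gripper_width: 15.5
grasp_force: 58.7
```

>>> carry_out --pt "0 0 0 -36 2 0 -1" --pt "0 0 0 -76 5 0 -1" --pt "0 0 0 -116 7 0 -1" --pt "0 0 0 -154 9 0 -1" --pt "0 0 0 -188 12 0 -1"

```text
clock: 7.28
position: [468.0, 252.8, 244.5]
ee_rot: [0.717, -0.697, -0.0, 0.0]
contact_force: [0.4, -0.6, -3.2]
gripper_width: 15.7
grasp_force: 58.8
```

>>> carry_out --pt "0 0 0 -28 1 0 -1" --pt "0 0 0 -48 3 0 -1" --pt "0 0 0 -62 4 0 -1" --pt "0 0 0 -70 4 0 -1" --pt "0 0 0 -72 4 0 -1"

```text
clock: 7.9
position: [462.8, 322.5, 244.3]
ee_rot: [0.717, -0.698, 0.0, 0.0]
contact_force: [0.8, -0.4, -4.0]
gripper_width: 16.0
grasp_force: 58.8
```

```bash
python3 - <<'E'
from h import *
go(463.9,323.8,119,181.6)
E
```

```text
t 7.9 pos [462.8 322.5 244.3] w 16.0 F [ 0.8 -0.4 -4. ] g 58.8
turn [ 0.0003 -0.0003 -0.0011] shift [ -1.4  -1.2 125.3]
```

>>> carry_out --pt "0 0 0 -1 -1 20 -1" --pt "0 0 0 -1 -1 50 -1" --pt "0 0 0 -1 -1 80 -1" --pt "0 0 0 -1 -1 102 -1" --pt "0 0 0 -1 -1 112 -1"

```text
clock: 8.52
position: [463.5, 322.3, 131.3]
ee_rot: [0.716, -0.698, 0.0, 0.001]
contact_force: [0.4, -0.4, -2.5]
gripper_width: 16.0
grasp_force: 58.7
```

>>> carry_out --pt "0 0 0 0 0 3 -1" --pt "0 0 0 0 0 6 -1" --pt "0 0 0 0 0 8 -1" --pt "0 0 0 0 0 10 -1" --pt "0 0 0 0 0 11 -1"

```text
clock: 9.15
position: [463.8, 323.5, 121.5]
ee_rot: [0.717, -0.697, -0.0, -0.0]
contact_force: [0.7, 0.4, -3.6]
gripper_width: 16.1
grasp_force: 58.7
```

>>> carry_out --pt "0 0 0 0 0 0.7 -1" --pt "0 0 0 0 0 1.4 -1" --pt "0 0 0 0 0 2 -1" --pt "0 0 0 0 0 2.5 -1" --pt "0 0 0 0 0 2.5 -1"

```text
clock: 9.78
position: [463.8, 323.5, 118.9]
ee_rot: [0.717, -0.697, 0.0, 0.0]
contact_force: [0.4, 0.4, -3.4]
gripper_width: 16.0
grasp_force: 58.7
```

>>> carry_out --pt "0 0 0 0 0 0.7 -1" --pt "0 0 0 0 0 1.4 -1" --pt "0 0 0 0 0 2 -1" --pt "0 0 0 0 0 2 -1" --pt "0 0 0 0 0 2 -1"

```text
clock: 10.4
position: [464.4, 323.8, 118.8]
ee_rot: [0.717, -0.697, 0.0, -0.001]
contact_force: [-2.1, -1.7, 6.6]
gripper_width: 16.0
grasp_force: 59.9
```

Contact has been felt (force went from −3.4 to +6.6 N). Releasing and rising.

>>> carry_out --pt "0 0 0 0 0 -0.8 -0.6" --pt "0 0 0 0 0 -0.8 -0.3" --pt "0 0 0 0 0 -0.8 0" --pt "0 0 0 0 0 -0.8 0" --pt "0 0 0 0 0 -20 0"

```text
clock: 11.02
position: [463.0, 322.7, 135.4]
ee_rot: [0.716, -0.698, 0.0, 0.002]
contact_force: [1.4, 0.1, 0.8]
gripper_width: 42.7
grasp_force: 0.0
```

>>> carry_out --pt "0 0 0 0 0 -40 0" --pt "0 0 0 0 0 -90 0" --pt "0 0 0 0 0 -140 0.2" --pt "0 0 0 0 0 -170 0.2" --pt "0 0 0 0 0 -170 0.2"

```text
clock: 11.65
position: [464.7, 324.3, 310.0]
ee_rot: [0.717, -0.697, 0.0, -0.003]
contact_force: [0.0, 0.9, -1.3]
gripper_width: 51.2
grasp_force: 0.0
```

```bash
python3 - <<'E'
from h import *
d=get_image("side")
crop(d,205,405,130,280,4,"pics/side5.png")
go(487.6,-344.6,260,166.0)
t=get_image("top")
print("proj trivet centre etc",((proj(d,[(463.9,323.8,8)])-[205,130]+.5)*4-.5).round())
cv2.imwrite("pics/top5_full.png",t["color"])
E
```

```text
t 11.7 pos [463.9 323.8 307.7] w 51.2 F [-0.5 -0.1 -0.6] g 0.0
turn [-0.0009  0.0021  0.2713] shift [668.9  -5.6  46.4]
proj trivet centre etc [[226. 182.]]
```

View pics/side5.png

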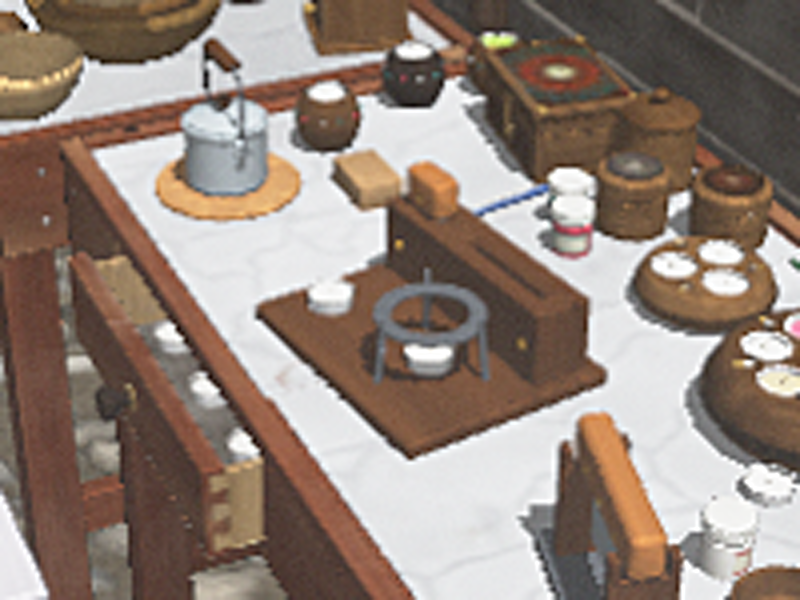

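The pot stands upright and centred on the cork. It's at (225,150), and the trivet centre projects to (226,182). Next is the scraper.

>>> carry_out --pt "0 0 0.05 30 0 0 0.2" --pt "0 0 0.1 85 -1 0 0.2" --pt "0 0 0.15 145 -1 10 0.2" --pt "0 0 0.2 205 -2 20 0.2" --pt "0 0 0.27 265 -2 30 0.2"

```text
clock: 12.38
position: [471.6, 55.6, 275.7]
ee_rot: [-0.615, 0.789, 0.0, -0.001]
contact_force: [1.5, 0.6, 0.6]
gripper_width: 51.2
grasp_force: 0.0
```

```bash
python3 - <<'E'
from h import *
go(487.6,-344.6,260,166.0)
E
```

```text
t 12.38 pos [471.6  55.6 275.7] w 51.2 F [1.5 0.6 0.6] g 0.0
turn [ 0.0014 -0.0012 -0.002 ] shift [ 384.2 -113.1   16. ]
```

>>> carry_out --pt "0 0 0 58 -17 3 0.2" --pt "0 0 0 116 -34 6 0.2" --pt "0 0 0 174 -51 9 0.2" --pt "0 0 0 232 -68 12 0.2" --pt "0 0 0 290 -85 15 0.2"

```text
clock: 13.0
position: [483.9, -245.8, 260.8]
ee_rot: [-0.616, 0.788, 0.001, -0.001]
contact_force: [1.4, 0.8, 0.6]
gripper_width: 51.1
grasp_force: 0.0
```

>>> carry_out --pt "0 0 0 50 -15 0 0.2" --pt "0 0 0 80 -24 0 0.2" --pt "0 0 0 94 -28 0 0.2" --pt "0 0 0 94 -28 0 0.2" --pt "0 0 0 94 -28 0 0.2"

```text
clock: 13.62
position: [489.9, -340.4, 261.8]
ee_rot: [-0.616, 0.787, 0.0, -0.0]
contact_force: [0.4, -0.2, -1.0]
gripper_width: 51.3
grasp_force: 0.0
```

```bash
python3 - <<'E'
from h import *
go(487.6,-344.6,99,166.0)
t=get_image("top")
E
```

```text
t 13.62 pos [ 489.9 -340.4  261.8] w 51.3 F [ 0.4 -0.2 -1. ] g 0.0
turn [0.0005 0.0003 0.002 ] shift [  4.7   1.1 162.8]
```

>>> carry_out --pt "0 0 0 4.5 1 30 0.2" --pt "0 0 0 4.5 1 75 0.2" --pt "0 0 0 4.5 1 115 0.2" --pt "0 0 0 4.5 1 140 0.2" --pt "0 0 0 4.5 1 152 0.2"

```text
clock: 14.3
position: [487.8, -344.1, 108.8]
ee_rot: [-0.617, 0.787, 0.001, -0.0]
contact_force: [1.2, 0.4, 1.1]
gripper_width: 51.1
grasp_force: 0.0
```

```bash
python3 - <<'E'
from h import *
go(487.6,-344.6,99,166.0)
E
```

```text
t 14.3 pos [ 487.8 -344.1  108.8] w 51.1 F [1.2 0.4 1.1] g 0.0
turn [0.002  0.0003 0.0028] shift [0.5 0.1 9.8]
```

>>> carry_out --pt "0 0 0 0 0 5 0.2" --pt "0 0 0 0 0 9 0.1" --pt "0 0 0 0 0 9 -0.2" --pt "0 0 0 0 0 9 -0.5" --pt "0 0 0 0 0 9 -1"

```text
clock: 14.92
position: [488.0, -345.5, 101.9]
ee_rot: [-0.616, 0.788, -0.0, -0.0]
contact_force: [-2.9, 1.2, 5.9]
gripper_width: 24.2
grasp_force: 58.7
```

>>> carry_out --pt "0 0 0 0 0 0 -1" --pt "0 0 0 0 0 0 -1" --pt "0 0 0 0 0 0 -1"

```text
clock: 15.3
position: [488.0, -345.5, 101.9]
ee_rot: [-0.616, 0.788, -0.0, -0.0]
contact_force: [-2.9, 1.7, 6.5]
gripper_width: 24.3
grasp_force: 58.7
```

>>> carry_out --pt "0 0 0 0 0 -8 -1" --pt "0 0 0 0 0 -25 -1" --pt "0 0 0 0 0 -55 -1" --pt "0 0 0 0 0 -90 -1" --pt "0 0 0 0 0 -100 -1"

```text
clock: 15.92
position: [489.7, -346.1, 204.3]
ee_rot: [-0.616, 0.788, -0.003, 0.002]
contact_force: [0.7, -0.3, -2.3]
gripper_width: 24.3
grasp_force: 58.7
```

```bash
python3 - <<'E'
from h import *
go(570.3,-35.5,195,187.0)
E
```

```text
t 15.93 pos [ 489.7 -346.1  204.3] w 24.3 F [ 0.7 -0.3 -2.3] g 58.7
turn [-0.0061 -0.0023 -0.365 ] shift [-320.9   -3.5    8.9]
```

>>> carry_out --pt "0 0 -0.05 -20 0 0 -1" --pt "0 0 -0.1 -55 0 2 -1" --pt "0 0 -0.16 -95 -1 4 -1" --pt "0 0 -0.22 -140 -1 6 -1" --pt "0 0 -0.28 -190 -2 8 -1"

```text
clock: 16.55
position: [535.0, -159.2, 191.2]
ee_rot: [0.721, -0.693, -0.001, 0.001]
contact_force: [0.4, -0.5, -1.9]
gripper_width: 24.0
grasp_force: 58.7
```

```bash
python3 - <<'E'
from h import *
go(570.3,-35.5,195,187.0)
E
```

```text
t 16.55 pos [ 535.  -159.2  191.2] w 24.0 F [ 0.4 -0.5 -1.9] g 58.7
turn [ 0.0029  0.001  -0.0824] shift [-122.2  -40.2   -3.8]
```

>>> carry_out --pt "0 0 -0.04 -40 -13 -2 -1" --pt "0 0 -0.08 -80 -26 -4 -1" --pt "0 0 -0.082 -108 -36 -4 -1" --pt "0 0 -0.082 -122 -40 -4 -1" --pt "0 0 -0.082 -122 -40 -4 -1"

```text
clock: 17.18
position: [570.7, -37.2, 195.9]
ee_rot: [0.749, -0.663, -0.001, 0.001]
contact_force: [0.3, -0.2, -1.6]
gripper_width: 24.3
grasp_force: 58.6
```

```bash
python3 - <<'E'
from h import *
go(570.3,-35.5,195,187.0)
d=get_image("side");s=read_state()
z=s["position"][2]-21.9;x,y=s["position"][:2]
p=[x,y,.122]
pts=dict(scr=T(p,[(-13,-70,z+36),(13,-70,z+36),(-13,-70,z),(13,-70,z),(-13,70,z),(0,-49,z-60),(0,49,z-60)]),slot=T([570.3,-35.5,.122],[(0,-52,80),(0,52,80),(-8,-52,80),(8,-52,80)]),blk=T([520.4,-6.4,.122],[(21,-108,80),(71,-108,80),(-105,-120,16),(85,-120,16)]))
x0,x1,y0,y1,S=285,385,120,220,6
for n,P in pts.items(): print(n,((proj(d,P)-[x0,y0]+.5)*S-.5).round().tolist())
crop(d,x0,x1,y0,y1,S,"pics/side6.png")
E
```

```text
t 17.18 pos [570.7 -37.2 195.9] w 24.3 F [ 0.3 -0.2 -1.6] g 58.6
turn [ 0.0021  0.0001 -0.0012] shift [-1.7  0.2  0.9]
scr [[355.0, 308.0], [397.0, 295.0], [351.0, 373.0], [393.0, 359.0], [194.0, 264.0], [342.0, 452.0], [234.0, 373.0]]
slot [[340.0, 509.0], [227.0, 423.0], [328.0, 513.0], [352.0, 504.0]]
blk [[325.0, 541.0], [403.0, 513.0], [129.0, 735.0], [431.0, 618.0]]
```

View pics/side6.png

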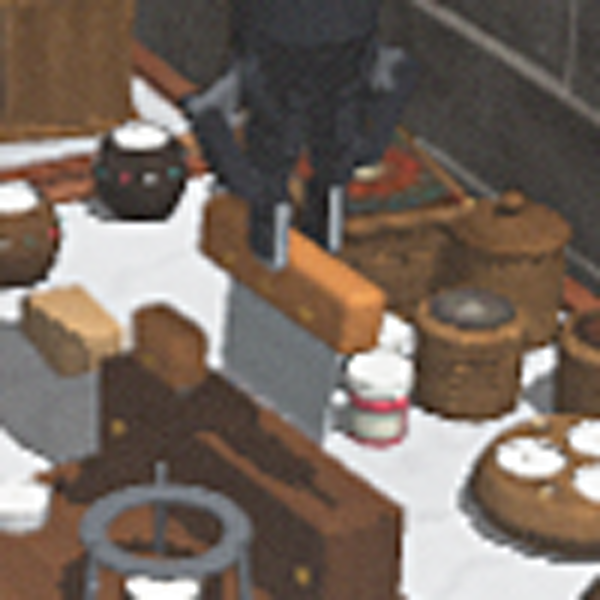

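In the side view the scraper is upright over the block: blade lower corners at about (225,370) and (325,442), against predicted (234,373) and (342,452). So it sits towards +y in the hand. The picture budget is used up, so I'll measure edges numerically.

```bash
cat >> h.py <<'E'
def prof(img,a,b,n=None):
    """brightness samples from a to b (px), step .25"""
    L=np.linalg.norm(np.subtract(b,a));n=int(L*4)+1
    q=np.linspace(a,b,n).astype(np.float32)
    return np.linspace(0,L,n),cv2.remap(img,q[None,:,0],q[None,:,1],cv2.INTER_CUBIC)[0].astype(float)
def show(img,a,b,step=2):
    s,v=prof(img,a,b);return [tuple(x.astype(int).tolist()) for x in v[::step]]
E
python3 - <<'E'
from h import *
d=get_image("side");s=read_state();im=d["color"]
x,y,zt=s["position"];z=zt-21.9
print(s["position"].round(1))
p=[x,y,.122]
W=lambda a,b,c:proj(d,T(p,[(a,b,c)]))[0]
# along blade's y at mid height and low: from y=-75 to 75
for zz in(-25,-40,-52):
    print("blade z",zz)
    for sg in(-1,1):
        ys=np.arange(30,70,3)*sg
        q=np.array([W(0,b,z+zz) for b in ys]).astype(np.float32)
        v=cv2.remap(im,q[None,:,0],q[None,:,1],cv2.INTER_LINEAR)[0]
        print(sg,[(int(b),*c) for b,c in zip(ys.tolist(),v.tolist())])
print("bottom")
for b in(-30,0,30):
    zs=np.arange(-40,-75,-3);q=np.array([W(0,b,z+c) for c in zs]).astype(np.float32)
    v=cv2.remap(im,q[None,:,0],q[None,:,1],cv2.INTER_LINEAR)[0]
    print(b,[(int(k),*c) for k,c in zip(zs.tolist(),v.tolist())])
E
```

```text
[570.6 -38.5 196.3]
blade z -25
-1 [(-30, 116, 115, 109), (-33, 115, 114, 107), (-36, 119, 115, 111), (-39, 115, 112, 108), (-42, 100, 99, 94), (-45, 128, 126, 122), (-48, 136, 137, 129), (-51, 115, 115, 128), (-54, 90, 88, 122), (-57, 78, 74, 131), (-60, 81, 74, 137), (-63, 77, 64, 152), (-66, 83, 71, 148), (-69, 88, 79, 136)]
1 [(30, 116, 112, 109), (33, 114, 111, 108), (36, 115, 113, 109), (39, 115, 114, 109), (42, 114, 112, 106), (45, 116, 113, 108), (48, 116, 114, 109), (51, 119, 116, 111), (54, 120, 116, 112), (57, 152, 148, 146), (60, 192, 189, 186), (63, 217, 215, 213), (66, 237, 236, 234), (69, 233, 232, 231)]
blade z -40
-1 [(-30, 115, 112, 108), (-33, 116, 115, 109), (-36, 126, 125, 122), (-39, 130, 127, 127), (-42, 123, 119, 120), (-45, 113, 112, 114), (-48, 104, 105, 108), (-51, 102, 104, 105), (-54, 101, 108, 108), (-57, 116, 125, 124), (-60, 128, 139, 139), (-63, 137, 150, 149), (-66, 144, 156, 149), (-69, 154, 167, 157)]
1 [(30, 118, 115, 111), (33, 117, 114, 111), (36, 117, 115, 110), (39, 117, 115, 111), (42, 115, 115, 110), (45, 115, 113, 110), (48, 115, 112, 109),
[... 865 characters left out ...]
2), (-52, 119, 117, 113), (-55, 122, 118, 113), (-58, 125, 123, 117), (-61, 127, 124, 121), (-64, 122, 121, 129), (-67, 112, 121, 145), (-70, 74, 92, 129), (-73, 60, 82, 123)]
0 [(-40, 119, 115, 111), (-43, 118, 114, 111), (-46, 116, 113, 109), (-49, 113, 110, 106), (-52, 112, 109, 105), (-55, 116, 111, 108), (-58, 120, 114, 112), (-61, 129, 124, 123), (-64, 133, 131, 136), (-67, 106, 114, 137), (-70, 68, 90, 125), (-73, 59, 85, 123)]
30 [(-40, 118, 115, 111), (-43, 115, 112, 109), (-46, 113, 110, 107), (-49, 114, 112, 108), (-52, 115, 115, 110), (-55, 115, 113, 109), (-58, 121, 116, 115), (-61, 126, 122, 122), (-64, 125, 125, 130), (-67, 110, 118, 137), (-70, 69, 79, 96), (-73, 52, 59, 74)]
```

```bash
python3 - <<'E'
from h import *
s=read_state();x,y,zt=s["position"];z=zt-21.9;p=[x,y,.122]
def line(d,P,lab,ks):
    q=proj(d,T(p,P)).astype(np.float32);v=cv2.remap(d["color"],q[None,:,0],q[None,:,1],cv2.INTER_LINEAR)[0]
    print(lab,[(int(k),*c) for k,c in zip(ks,v.tolist())])
d=get_image("side")
for b in(-45,-30,30,45): ks=np.arange(18,-16,-3);line(d,[(-13,b,z+k) for k in ks],f"side back front y{b}",ks)
ks=np.arange(-85,-50,3);line(d,[(-13,k,z+15) for k in ks],"side near end",ks)
ks=np.arange(85,50,-3);line(d,[(-13,k,z+15) for k in ks],"side far end",ks)
d=get_image("top")
for b in(-55,-40,40,55):
    ks=np.arange(-30,31,4);line(d,[(k,b,z+33) for k in ks],f"top across y{b}",ks)
ks=np.arange(-90,-45,4);line(d,[(0,k,z+33) for k in ks],"top end-",ks)
ks=np.arange(90,45,-4);line(d,[(0,k,z+33) for k in ks],"top end+",ks)
cv2.imwrite("pics/top6_full.png",d["color"])
E
```

```text
side back front y-45 [(18, 57, 81, 115), (15, 58, 81, 115), (12, 50, 75, 109), (9, 60, 77, 106), (6, 89, 95, 108), (3, 114, 112, 110), (0, 118, 115, 108), (-3, 119, 117, 110), (-6, 116, 112, 108), (-9, 115, 111, 108), (-12, 114, 111, 106), (-15, 114, 112, 107)]
side back front y-30 [(18, 59, 99, 131), (15, 56, 104, 135), (12, 50, 90, 123), (9, 62, 84, 110), (6, 90, 95, 106), (3, 114, 111, 109), (0, 121, 117, 111), (-3, 120, 116, 112), (-6, 115, 113, 109), (-9, 117, 114, 109), (-12, 113, 110, 107), (-15, 115, 111, 108)]
side back front y30 [(18, 57, 84, 115), (15, 49, 76, 108), (12, 48, 73, 104), (9, 55, 68, 90), (6, 92, 95, 96), (3, 109, 107, 101), (0, 112, 110, 104), (-3, 112, 110, 105), (-6, 111, 108, 104), (-9, 113, 109, 105), (-12, 112, 110, 106), (-15, 113, 109, 106)]
side back front y45 [(18, 54, 80, 111), (15, 48, 79, 111), (12, 57, 83, 112), (9, 107, 118, 134), (6, 199, 198, 200), (3, 234, 232, 230), (0, 238, 236, 235), (-3, 234, 233, 232), (-6, 232, 231, 230), (-9, 233, 231, 231), (-12, 231, 228, 228), (-15, 224, 222, 221)]
side near end [(-85, 246, 246, 244), (-82, 237, 238
[... 1578 characters left out ...]
 53, 80), (-6, 38, 66, 101), (-2, 38, 67, 104), (2, 37, 64, 99), (6, 36, 64, 99), (10, 38, 65, 93), (14, 87, 96, 99), (18, 124, 135, 135), (22, 143, 155, 155), (26, 162, 175, 176), (30, 174, 188, 188)]
top end- [(-90, 224, 224, 222), (-86, 225, 225, 222), (-82, 226, 226, 223), (-78, 226, 225, 223), (-74, 226, 226, 223), (-70, 129, 139, 152), (-66, 65, 112, 171), (-62, 71, 126, 193), (-58, 71, 126, 194), (-54, 73, 126, 195), (-50, 72, 127, 196), (-46, 70, 128, 195)]
top end+ [(90, 18, 33, 52), (86, 22, 34, 55), (82, 23, 35, 56), (78, 23, 36, 55), (74, 21, 33, 54), (70, 36, 59, 89), (66, 36, 65, 99), (62, 37, 67, 102), (58, 36, 67, 101), (54, 38, 66, 101), (50, 36, 65, 101), (46, 37, 64, 100)]
```

The top view shows the back centred to about 1 mm. A grey blade strip also shows in front of it, so the blade is rolled a few degrees in the hand, and both cameras agree on this. I'll fit the roll.

```bash
cat >> h.py <<'E'
def scan(d,p,P,ks,lab):
    q=proj(d,T(p,P)).astype(np.float32);v=cv2.remap(d["color"],q[None,:,0],q[None,:,1],cv2.INTER_LINEAR)[0]
    print(lab,[(float(k),*c) for k,c in zip(ks,v.tolist())])
def scr(s,th,a=0,b=0,pts=None,piv=24,off=21.9):
    """scraper points -> world; th roll (bottom to -x positive), TCP pose from state, yaw from tool"""
    yv=R.from_quat(s["ee_rot"]).apply([0,-1,0]);yaw=np.arctan2(yv[1],yv[0])
    if abs(yaw)>1.6: yaw-=np.pi*np.sign(yaw)
    x,y,zt=s["position"];P=np.atleast_2d(np.array(pts,float));zz=P[:,2]-piv
    Q=np.c_[P[:,0]*np.cos(th)+zz*np.sin(th)+b,P[:,1]+a,-P[:,0]*np.sin(th)+zz*np.cos(th)+piv+zt-off]
    return T([x,y,yaw],Q)
E
python3 - <<'E'
from h import *
s=read_state();x,y,zt=s["position"];z=zt-21.9;p=[x,y,.122]
d=get_image("top")
for b in(-35,35): ks=np.arange(-30,-9,1.5);scan(d,p,[(k,b,z+33) for k in ks],ks,f"top y{b}")
# predictions of blade bottom in the same coordinate for each roll
e=get_image("side")
for th in(0,.03,.06,.09,.12):
    P=scr(s,th,pts=[(-1,b,-60) for b in(-35,35)]);q=proj(d,P)
    tt=[at(d,u,z+33) for u in q];c,sn=np.cos(.122),np.sin(.122)
    topk=[(c*(t[0]-x)+sn*(t[1]-y)) for t in tt]
    # side: bottom line vs predicted vertical, measured bottom pts at z-66.5
    m=proj(e,T(p,[(0,b,z-66.5) for b in(-30,30)]));L=proj(e,scr(s,th,pts=[(0,-49,-60),(0,49,-60)]))
    res=[u[1]-np.interp(u[0],sorted(L[:,0]),L[np.argsort(L[:,0]),1]) for u in m]
    ml=proj(e,T(p,[(0,59.5,z-25),(0,59.5,z-40),(0,61,z-52)]));E=proj(e,scr(s,th,pts=[(0,49,-2),(0,49,-60)]))
    rl=[u[0]-np.interp(u[1],sorted(E[:,1]),E[np.argsort(E[:,1]),0]) for u in ml]
    print(th,"top",np.round(topk,1),"side bottom res px",np.round(res,2),"left edge res px",np.round(rl,2))
E
```

```text
top y-35 [(-30.0, 41, 64, 102), (-28.5, 37, 61, 98), (-27.0, 40, 60, 89), (-25.5, 50, 60, 77), (-24.0, 59, 63, 70), (-22.5, 68, 66, 66), (-21.0, 60, 64, 66), (-19.5, 48, 61, 68), (-18.0, 36, 53, 68), (-16.5, 23, 44, 66), (-15.0, 28, 51, 77), (-13.5, 34, 61, 92), (-12.0, 49, 88, 135), (-10.5, 61, 111, 170)]
top y35 [(-30.0, 19, 34, 55), (-28.5, 19, 32, 52), (-27.0, 19, 31, 48), (-25.5, 25, 34, 49), (-24.0, 34, 40, 52), (-22.5, 55, 57, 60), (-21.0, 69, 70, 66), (-19.5, 58, 67, 69), (-18.0, 46, 63, 70), (-16.5, 33, 53, 69), (-15.0, 25, 47, 67), (-13.5, 25, 45, 65), (-12.0, 28, 47, 71), (-10.5, 31, 56, 85)]
0 top [-16.6 -16.3] side bottom res px [1.83 1.84] left edge res px [-1.94 -1.93 -2.19]
0.03 top [-18.9 -18.6] side bottom res px [1.13 1.17] left edge res px [-1.6  -1.48 -1.65]
0.06 top [-21.2 -21. ] side bottom res px [0.45 0.51] left edge res px [-1.27 -1.03 -1.13]
0.09 top [-23.5 -23.3] side bottom res px [-0.2  -0.13] left edge res px [-0.93 -0.59 -0.6 ]
0.12 top [-25.8 -25.5] side bottom res px [-0.84 -0.74] left edge res px [-0.61 -0.15 -0.08]
```

Roll is about 0.09 rad (blade bottom towards −x). Compensating about tool x, recentring, and coming down to just above the slot.

```bash
python3 - <<'E'
from h import *
go(570.3,-36,175,187.0)
E
```

```text
t 17.48 pos [571.  -39.  196.9] w 24.3 F [ 0.4 -0.2 -2.3] g 58.6
turn [ 0.0002 -0.     -0.0045] shift [-3.   0.3 21.9]
```

>>> carry_out --pt "0.04 0 0 -1 0 5 -1" --pt "0.09 0 0 -3 0 12 -1" --pt "0.09 0 0 -3 0 18 -1" --pt "0.09 0 0 -3 0 21 -1" --pt "0.09 0 0 -3 0 21 -1"

```text
clock: 18.1
position: [571.3, -35.3, 175.7]
ee_rot: [0.747, -0.663, 0.03, -0.033]
contact_force: [-0.0, 0.3, -1.4]
gripper_width: 24.3
grasp_force: 58.7
```

```bash
python3 - <<'E'
from h import *
s=read_state();print(s["position"].round(1),R.from_quat(s["ee_rot"]).apply([[0,1,0],[0,0,1]]).round(3).tolist())
x,y,zt=s["position"];z=zt-21.9;p=[x,y,.122]
d=get_image("top");e=get_image("side")
for b in(-35,0,35): ks=np.arange(-30,-9,1.5);scan(d,p,[(k,b,z+33) for k in ks],ks,f"top y{b}")
for sg in(-1,1):
    ks=np.arange(60,80,2)*sg;scan(d,p,[(0,k,z+33) for k in ks],ks,"top end")
for b in(-30,0,30): ks=np.arange(-54,-76,-2);scan(e,p,[(0,b,z+k) for k in ks],ks,f"side bottom y{b}")
for zz in (-30,-45):
    for sg in(-1,1): ks=np.arange(34,68,3)*sg;scan(e,p,[(0,k,z+zz) for k in ks],ks,f"side edge z{zz}")
E
```

```text
[571.3 -35.3 175.7] [[-0.989, -0.118, -0.089], [0.089, 0.01, -0.996]]
top y-35 [(-30.0, 40, 66, 102), (-28.5, 38, 65, 100), (-27.0, 38, 63, 97), (-25.5, 37, 59, 93), (-24.0, 33, 53, 85), (-22.5, 29, 46, 75), (-21.0, 26, 39, 60), (-19.5, 24, 31, 44), (-18.0, 41, 51, 64), (-16.5, 61, 74, 89), (-15.0, 76, 89, 101), (-13.5, 88, 101, 109), (-12.0, 88, 98, 102), (-10.5, 88, 97, 99)]
top y0 [(-30.0, 39, 42, 47), (-28.5, 68, 78, 89), (-27.0, 82, 94, 105), (-25.5, 71, 79, 83), (-24.0, 64, 71, 71), (-22.5, 64, 70, 70), (-21.0, 70, 76, 77), (-19.5, 81, 88, 89), (-18.0, 80, 88, 92), (-16.5, 71, 80, 91), (-15.0, 77, 87, 100), (-13.5, 89, 101, 115), (-12.0, 91, 103, 118), (-10.5, 89, 101, 118)]
top y35 [(-30.0, 23, 35, 55), (-28.5, 22, 35, 55), (-27.0, 23, 36, 55), (-25.5, 36, 45, 60), (-24.0, 49, 56, 66), (-22.5, 68, 75, 78), (-21.0, 82, 89, 88), (-19.5, 86, 92, 93), (-18.0, 89, 95, 96), (-16.5, 90, 96, 97), (-15.0, 92, 98, 99), (-13.5, 94, 102, 102), (-12.0, 97, 105, 105), (-10.5, 99, 107, 106)]
top end [(-60.0, 69, 123, 190), (-62.0, 70, 123, 190), (-64.0, 68, 118, 182), (-66.0, 53, 94, 145), (
[... 1634 characters left out ...]
, 211, 210), (58.0, 241, 239, 238), (61.0, 237, 235, 233), (64.0, 233, 232, 228), (67.0, 227, 226, 223)]
side edge z-45 [(-34.0, 108, 105, 102), (-37.0, 106, 104, 102), (-40.0, 124, 122, 116), (-43.0, 154, 151, 145), (-46.0, 192, 189, 188), (-49.0, 199, 198, 203), (-52.0, 201, 203, 209), (-55.0, 203, 205, 209), (-58.0, 220, 220, 219), (-61.0, 202, 203, 208), (-64.0, 205, 207, 210), (-67.0, 194, 196, 203)]
side edge z-45 [(34.0, 116, 112, 108), (37.0, 115, 112, 108), (40.0, 113, 110, 106), (43.0, 116, 112, 108), (46.0, 116, 113, 107), (49.0, 121, 118, 116), (52.0, 140, 139, 139), (55.0, 174, 174, 173), (58.0, 196, 196, 196), (61.0, 194, 195, 195), (64.0, 200, 198, 199), (67.0, 204, 202, 202)]
```

```bash
python3 - <<'E'
from h import *
e=get_image("side");t=dict(get_image("top"))
st=[520.4,-6.4,.122]
im=cv2.imread("pics/side5.png")
def sc(P,ks,lab):
    q=(((proj(e,T(st,P))-[205,130]+.5)*4)-.5).astype(np.float32);v=cv2.remap(im,q[None,:,0],q[None,:,1],cv2.INTER_LINEAR)[0].mean(-1)
    print(lab,[(float(k),int(c)) for k,c in zip(ks,v)])
for X in(44,46,48):
    ks=np.arange(-100,-70,2);sc([(X,k,80) for k in ks],ks,f"side slot - X{X}")
    ks=np.arange(0,32,2);sc([(X,k,80) for k in ks],ks,f"side slot + X{X}")
for Y in(-65,-5):
    ks=np.arange(30,62,2);sc([(k,Y,80) for k in ks],ks,f"side across {Y}")
ks=np.arange(-122,-98,2);sc([(46,k,80) for k in ks],ks,"blk end")
t["color"]=cv2.imread("pics/top0.png")
g=lambda P:cv2.remap(t["color"],*(lambda q:(q[None,:,0],q[None,:,1]))(proj(t,T(st,P)).astype(np.float32)),cv2.INTER_LINEAR)[0].mean(-1)
for X in(44,46,48):
    ks=np.arange(-100,-70,2);print("top -",X,[(int(k),int(c)) for k,c in zip(ks,g([(X,k,80) for k in ks]))])
    ks=np.arange(0,32,2);print("top +",X,[(int(k),int(c)) for k,c in zip(ks,g([(X,k,80) for k in ks]))])
for Y in(-65,-35,-5):
    ks=np.arange(30,62,2);print("top across",Y,[(int(k),int(c)) for k,c in zip(ks,g([(k,Y,80) for k in ks]))])
E
```

```text
side slot - X44 [(-100.0, 90), (-98.0, 87), (-96.0, 90), (-94.0, 93), (-92.0, 94), (-90.0, 93), (-88.0, 88), (-86.0, 82), (-84.0, 78), (-82.0, 74), (-80.0, 69), (-78.0, 64), (-76.0, 64), (-74.0, 65), (-72.0, 67)]
side slot + X44 [(0.0, 68), (2.0, 66), (4.0, 66), (6.0, 69), (8.0, 74), (10.0, 78), (12.0, 79), (14.0, 80), (16.0, 80), (18.0, 83), (20.0, 88), (22.0, 93), (24.0, 95), (26.0, 97), (28.0, 98), (30.0, 96)]
side slot - X46 [(-100.0, 93), (-98.0, 89), (-96.0, 86), (-94.0, 88), (-92.0, 92), (-90.0, 93), (-88.0, 90), (-86.0, 82), (-84.0, 76), (-82.0, 74), (-80.0, 72), (-78.0, 66), (-76.0, 61), (-74.0, 60), (-72.0, 61)]
side slot + X46 [(0.0, 67), (2.0, 65), (4.0, 63), (6.0, 65), (8.0, 70), (10.0, 73), (12.0, 76), (14.0, 78), (16.0, 80), (18.0, 81), (20.0, 86), (22.0, 93), (24.0, 96), (26.0, 97), (28.0, 98), (30.0, 97)]
side slot - X48 [(-100.0, 94), (-98.0, 92), (-96.0, 88), (-94.0, 86), (-92.0, 89), (-90.0, 93), (-88.0, 94), (-86.0, 88), (-84.0, 80), (-82.0, 76), (-80.0, 76), (-78.0, 75), (-76.0, 71), (-74.0, 67), (-72.0, 66)]
side slot + X48 [(0.0, 75), (2.0, 73), (4.0, 70), (6.
[... 1594 characters left out ...]
72, 16)]
top + 48 [(0, 30), (2, 32), (4, 34), (6, 32), (8, 29), (10, 26), (12, 29), (14, 32), (16, 37), (18, 61), (20, 74), (22, 67), (24, 67), (26, 68), (28, 69), (30, 71)]
top across -65 [(30, 68), (32, 69), (34, 70), (36, 70), (38, 64), (40, 56), (42, 46), (44, 31), (46, 17), (48, 26), (50, 40), (52, 56), (54, 56), (56, 59), (58, 64), (60, 64)]
top across -35 [(30, 63), (32, 67), (34, 69), (36, 67), (38, 61), (40, 55), (42, 48), (44, 32), (46, 21), (48, 24), (50, 38), (52, 54), (54, 58), (56, 63), (58, 67), (60, 64)]
top across -5 [(30, 67), (32, 70), (34, 70), (36, 69), (38, 62), (40, 56), (42, 50), (44, 29), (46, 21), (48, 29), (50, 43), (52, 54), (54, 58), (56, 63), (58, 68), (60, 67)]
```

Measured against the slot in the same images, the scraper is about 1.2 mm off in each of +x and +y. Correcting and lowering slowly.

>>> carry_out --pt "0 0 0 1.2 1.2 0 -1" --pt "0 0 0 1.2 1.5 4 -1" --pt "0 0 0 1.2 1.9 8 -1" --pt "0 0 0 1.2 2.3 12 -1" --pt "0 0 0 1.2 2.5 15 -1"

```text
clock: 18.92
position: [569.8, -36.4, 160.3]
ee_rot: [0.747, -0.663, 0.03, -0.033]
contact_force: [-1.0, 0.2, -2.4]
gripper_width: 23.9
grasp_force: 58.7
```

>>> carry_out --pt "0 0 0 0 0.2 2 -1" --pt "0 0 0 0 0.4 4 -1" --pt "0 0 0 0 0.5 6 -1" --pt "0 0 0 0 0.7 8 -1" --pt "0 0 0 0 0.7 8 -1"

```text
clock: 19.55
position: [570.9, -36.2, 153.0]
ee_rot: [0.747, -0.663, 0.031, -0.035]
contact_force: [1.6, -0.2, -0.7]
gripper_width: 24.2
grasp_force: 58.3
```

The blade is in the slot with almost no force. Continuing down.

>>> carry_out --pt "0 0 0 0 0.3 4 -1" --pt "0 0 0 0 0.7 8 -1" --pt "0 0 0 0 1.1 12 -1" --pt "0 0 0 0 1.4 16 -1" --pt "0 0 0 0 1.8 20 -1"

```text
clock: 20.18
position: [571.1, -36.2, 133.0]
ee_rot: [0.747, -0.663, 0.031, -0.035]
contact_force: [4.7, 1.0, 1.0]
gripper_width: 23.6
grasp_force: 58.3
```

>>> carry_out --pt "0 0 0 0 0.1 4 -1" --pt "0 0 0 0 0.3 8 -1" --pt "0 0 0 0 0.6 12 -1" --pt "0 0 0 0 1.0 16 -1" --pt "0 0 0 0 1.3 20 -1"

```text
clock: 20.8
position: [571.4, -36.2, 112.8]
ee_rot: [0.747, -0.663, 0.031, -0.034]
contact_force: [5.8, 1.8, 1.6]
gripper_width: 23.7
grasp_force: 58.4
```

>>> carry_out --pt "0 0 0 0 0 3 -1" --pt "0 0 0 0 0.2 6 -1" --pt "0 0 0 0 0.4 8 -1" --pt "0 0 0 0 0.5 10 -1" --pt "0 0 0 0 0.5 10 -1"

```text
clock: 21.42
position: [571.4, -36.3, 102.5]
ee_rot: [0.747, -0.663, 0.03, -0.034]
contact_force: [5.9, -0.2, 0.9]
gripper_width: 24.1
grasp_force: 58.2
```

>>> carry_out --pt "0 0 0 0 0 1 -1" --pt "0 0 0 0 0 2 -1" --pt "0 0 0 0 0 3 -1" --pt "0 0 0 0 0 3 -1"

```text
clock: 21.92
position: [571.6, -36.6, 101.0]
ee_rot: [0.747, -0.663, 0.031, -0.034]
contact_force: [2.0, -0.7, 8.2]
gripper_width: 24.1
grasp_force: 59.3
```

Seating contact has been felt at the expected height. One firmer push, then release.

>>> carry_out --pt "0 0 0 0 0 1.5 -1" --pt "0 0 0 0 0 3 -1" --pt "0 0 0 0 0 3 -1"

```text
clock: 22.3
position: [571.6, -36.6, 100.9]
ee_rot: [0.748, -0.663, 0.031, -0.034]
contact_force: [-5.5, 1.0, 24.2]
gripper_width: 23.8
grasp_force: 61.6
```

>>> carry_out --pt "0 0 0 0 0 -2.5 -0.4" --pt "0 0 0 0 0 -3 -0.2" --pt "0 0 0 0 0 -3 0" --pt "0 0 0 0 0 -3 0.1" --pt "0 0 0 0 0 -3 0.1"

```text
clock: 22.92
position: [570.4, -36.4, 98.8]
ee_rot: [0.747, -0.663, 0.029, -0.033]
contact_force: [0.1, -0.0, -0.5]
gripper_width: 46.9
grasp_force: 0.0
```

>>> carry_out --pt "0 0 0 0 -1 -10 0.1" --pt "0 0 0 0 -3 -30 0.1" --pt "0 0 0 0 -6 -70 0.1" --pt "0 0 0 0 -10 -115 0.1" --pt "0 0 0 0 -10 -115 0.1"

```text
clock: 23.55
position: [573.3, -36.1, 220.4]
ee_rot: [0.747, -0.663, 0.033, -0.037]
contact_force: [-1.0, 0.4, -0.8]
gripper_width: 47.2
grasp_force: 0.0
```

```bash
python3 - <<'E'
from h import *
go(570,-340,300,187)
e=get_image("side");st=[520.4,-6.4,.122]
for b in(-85,-35,15): # front face of back, expected z 80..116, side camera
    ks=np.arange(68,126,3);scan(e,st,[(33,b,k) for k in ks],ks,f"side front y{b}")
E
```

```text
t 23.55 pos [573.3 -36.1 220.4] w 47.2 F [-1.   0.4 -0.8] g 0.0
turn [-0.1002 -0.0002 -0.0025] shift [301.4  31.4 -83.1]
side front y-85 [(68.0, 55, 64, 82), (71.0, 59, 72, 97), (74.0, 62, 79, 113), (77.0, 63, 81, 116), (80.0, 59, 73, 103), (83.0, 54, 65, 87), (86.0, 54, 65, 85), (89.0, 59, 73, 99), (92.0, 63, 81, 112), (95.0, 62, 80, 110), (98.0, 60, 79, 111), (101.0, 59, 80, 113), (104.0, 59, 83, 114), (107.0, 63, 84, 115), (110.0, 64, 85, 122), (113.0, 68, 102, 147), (116.0, 74, 119, 180), (119.0, 81, 135, 206), (122.0, 87, 145, 218), (125.0, 89, 149, 220)]
side front y-35 [(68.0, 54, 62, 79), (71.0, 57, 68, 94), (74.0, 62, 78, 112), (77.0, 67, 87, 126), (80.0, 62, 79, 112), (83.0, 56, 69, 93), (86.0, 53, 64, 84), (89.0, 56, 72, 93), (92.0, 59, 91, 116), (95.0, 60, 97, 124), (98.0, 63, 93, 123), (101.0, 62, 86, 117), (104.0, 58, 80, 111), (107.0, 55, 79, 109), (110.0, 60, 82, 114), (113.0, 65, 94, 132), (116.0, 73, 114, 165), (119.0, 81, 131, 195), (122.0, 86, 141, 214), (125.0, 87, 145, 219)]
side front y15 [(68.0, 51, 59, 78), (71.0, 53, 67, 93), (74.0, 61, 80, 114), (77.0, 65, 87, 125), (80.0, 64, 85, 121), (83.0, 59, 76, 104), (86.0, 54, 65, 82), (89.0, 57, 71, 92), (92.0, 59, 78, 106), (95.0, 60, 82, 111), (98.0, 59, 82, 110), (101.0, 58, 79, 108), (104.0, 60, 80, 109), (107.0, 59, 81, 110), (110.0, 59, 80, 111), (113.0, 64, 88, 127), (116.0, 71, 108, 158), (119.0, 78, 129, 194), (122.0, 85, 143, 214), (125.0, 94, 146, 214)]
```

The seam is level along the whole length with no blade showing, so the scraper is fully home. The gripper is clear. Handing in.

```bash
python3 -c "
from bench import *
print(job_done())"
```

```text
the job is handed in; nothing more can be done
None
```

The job is handed in at about 24 s on the robot's clock: the pot stands upright and centred on the cork trivet, and the long scraper sits fully home in the long slot, with the other things left where they were; the hand-in reported no verdict.

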